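Dial open the medicine lock box

ROBOT

A 6-joint arm with a two-finger parallel gripper is mounted at the origin on a cart in front of the work surface, level with it; the furniture and walls round the work are solid. World frame = base frame: x ahead of the robot, y to its left, z up, the work surface at z = 0. Lengths are in m, angles in rad, forces in N, time in s.
With the tool pointing down it reaches from about 0.25 to 0.775 m from the base axis. Payload 4 kg.
Tool frame: the origin (TCP) lies midway between the tips of the shut fingers; the grasp point (between the pads) lies 19 mm behind it; z points along the fingers, y is the line along which they close (so a half turn about z gives the same grasp; the last joint's range is limited). The gripper opens to 94 mm and grips with 3 to 60 N. Pads are 16 mm wide; open, the fingers measure 119 mm over their backs; the gripper's body (75 mm by 177 mm) begins 78 mm behind the grasp point.
Start: joints at [-1.314, 0.087, 1.371, -0, 1.684, -0.103], TCP at [0.194, -0.515, 0.206] pointing down, gripper open.
Joint ranges: [-3.1, 3.1], [-0.76, 2.03], [0.27, 2.55], [-1.08, 4.22], [0.17, 2.65], [-2.57, 2.57]. Speed limits (rad/s): [2.79, 2.79, 3.14, 3.14, 3.14, 3.14].

INTERFACE

Orientations are given as [roll, pitch, yaw] about the fixed x, y, z axes, in that order (R = Rz(yaw) Ry(pitch) Rx(roll)).
In Python, from bench import robot gives the robot as it stands.
- The arm moves only by the tool servo_tool, never from a script. Its argument "moves" is a list of rows, each a list of 5 numbers: the shift along the tool's x, y, z in units of 25 mm (1.0 is 25 mm), then the turn about the tool's z in units of 6 degrees (1.0 is 6 degrees), then the closure, from 0 (fully open) to 1 (shut). In form: [[dx, dy, dz, yaw, gripper], ...]. A call has 1 to 10 rows; each row is the pose to reach, as a shift and turn from the pose commanded when the call began, along the tool's axes at that moment; what a row does not reach only later rows make up. A row lasts 1/12 s, in which the tool goes at most 41.7 mm and 7.16 degrees, less where a joint would pass 70% of its speed; a pose out of reach is approached as far as the arm can. A call with a gripper value outside its range is refused whole. The fingers move at their own pace and stop on an object; the grip force is fixed at half the most. Time passes only in rows, so rows that repeat a pose let the fingers close. It gives the time, the measured TCP pose, the force, the opening and the grip force at its end, in the units of the state.
- robot.get_obs(): the state, without advancing time (a new reading comes with each control period).
- robot.snapshot(name): name is "side" or "top"; returns a dict with "image" (384x512x3 uint8, blue, green, red), "fx", "fy", "cx", "cy" (pixels), "eye" and "orientation" of the camera in the world. Camera axes: x right, y down, z forward; pixel columns grow to the right and rows downward; lengths in m; the calibration is good to about 2 mm. A picture is of the moment at which its call begins. There is no depth.
- robot.close_job(): hands the job in; it is judged then, once.
The state is a dict: "time": time; "joint_positions": joint angles; "qvel": joint speeds; "joint_torque": joint torques, N m; "tool_pos": TCP position; "ee_rot": TCP orientation; "wrist_force": force on the tool from outside, world axes, zero at the start; "wrist_torque": the same for the moment, N m; "width": finger opening in m; "finger_force": force on a finger pad.
Only numpy, scipy, OpenCV 4.12 (cv2) and the standard library are available. Lean on these libraries where they do the work, as an engineer would, in place of code of your own. Each camera call takes 0.05 s, during which the arm holds its last target. There are 200 camera calls.

TASK

Open the medicine lock box: turn its three thumbwheels so that the left one shows four dots on top, the middle one one dot and the right one five, then slide the red bolt tab fully to the box's right so that the lid springs up. Press on the wheels only as hard as they need, never with more than 2 kg of force, and leave the jars, the tin and the can where they are.

Things in the scene. Friction and masses are not known exactly. Their poses are not given: they have to be found in the camera images.
- lock_box: Medicine lock box, 170 x 190 x 70 mm, fixed. Origin: centre of the underside, on the worktop (z 0); own x from front to hinge, y to the left seen from the front. Front 60 mm (own x -85 to -25): grey lock block, top at z 70 mm, with three thumbwheels and a red bolt tab in a row at own x -55 mm; behind it a white bin and lid, top at 70 mm. More than 20 N on a wheel damages it.
- lock_axle (a point): Point on the wheels' common axle, which lies along own y of the box: own x -55, y 22, z 64 mm. White rubbery rims, radius 20 mm, width 24 mm, 14 mm gaps between them, tops about 14 mm over the block. Six faces with one to six black dots (as on dice), 60 deg apart; the face on top, between the red marks on the block, is the setting.
- bolt (a joint): Travel in m of the bolt: 0 locked, 0.016 fully drawn; it slides to the box's right (own -y) against 2.5 N of friction and stays where it is left. With any wheel off the code it stops solid after about 2 mm.
- bolt_tab (a point): Top centre of the bolt's red tab, 18 mm along own x, 16 mm along own y, standing 23.5 mm over the block's top (93.5 mm over the worktop), at own y -66 mm when locked; moves with it. 30 mm are free between the tab and the right wheel.
- lid (a joint): Angle in rad of the sprung lid: 0 shut, 0.42 ajar at its stop. It springs up by itself once the bolt has been drawn about 14 mm.
- wheel_left (a joint): Angle in rad of the left wheel (own y 60 mm of the box): 0 = one dot on top, +1.047 per further dot, endless (6.283 a turn). It grows when its top is drawn to own +x. A sprung detent holds it on each face: about 0.08 N m (4 N at the rim) to leave, falling to nothing half-way, then it snaps to the next. Code: four dots.
- wheel_left_index (a point): Fixed point of the box at the nominal top of the left wheel's rim, 84 mm over the worktop. The worn, rubber-mounted wheels (1 mm per 10 N) sit up to 4 mm higher or lower, each its own way (not measured: feel for the rim). A shut fingertip pressed on the top and drawn along own x of the box drags the rim by friction (0.5 to 0.7); under 6 to 8 N it slips. One face is 21 mm of rim.
- wheel_mid (a joint): Angle in rad of the middle wheel (own y 22 mm of the box): 0 = one dot on top, +1.047 per further dot, endless (6.283 a turn). It grows when its top is drawn to own +x. A sprung detent holds it on each face: about 0.08 N m (4 N at the rim) to leave, falling to nothing half-way, then it snaps to the next. Code: one dot.
- wheel_mid_index (a point): Fixed point of the box at the nominal top of the middle wheel's rim, 84 mm over the worktop. The worn, rubber-mounted wheels (1 mm per 10 N) sit up to 4 mm higher or lower, each its own way (not measured: feel for the rim). A shut fingertip pressed on the top and drawn along own x of the box drags the rim by friction (0.5 to 0.7); under 6 to 8 N it slips. One face is 21 mm of rim.
- wheel_right (a joint): Angle in rad of the right wheel (own y -16 mm of the box): 0 = one dot on top, +1.047 per further dot, endless (6.283 a turn). It grows when its top is drawn to own +x. A sprung detent holds it on each face: about 0.08 N m (4 N at the rim) to leave, falling to nothing half-way, then it snaps to the next. Code: five dots.
- wheel_right_index (a point): Fixed point of the box at the nominal top of the right wheel's rim, 84 mm over the worktop. The worn, rubber-mounted wheels (1 mm per 10 N) sit up to 4 mm higher or lower, each its own way (not measured: feel for the rim). A shut fingertip pressed on the top and drawn along own x of the box drags the rim by friction (0.5 to 0.7); under 6 to 8 N it slips. One face is 21 mm of rim.
- tin_2: Low tin, 75 mm across, 58 mm tall, loose; origin at the centre of its foot.
- can_1: Drink can, 66 mm across, 115 mm tall, loose; origin at the centre of its foot.
- spice_jar_1: Spice jar with red cap and brown label, 45 mm across, 106 mm tall, loose; origin at the centre of its foot.
- spice_jar_3: Spice jar with orange and black cap top, 45 mm across, 106 mm tall, loose; origin at the centre of its foot.

How it is judged:
By the outcome, as a careful person would: the job done as asked, in the order asked, and still so for the second after the job is handed in, with the robot touching nothing.
It also fails if it takes over 67 s, if anything falls off the work surface, if the arm or the gripper's body presses on something with over 40 N, if the wrist force passes 120 N, or if a joint passes its speed limit or range.

## Working session

There is one attempt and no reset: what is moved stays moved. The work goes in short steps, Python scripts to look and compute and a tool call to move; the robot and the scene stay as the last step left them, time stands still between calls to the robot, and variables do not carry over. Pictures are saved under pics/ and viewed, at most 10 in all, crops included, and the job is handed in when it is done.

Besides the shell and the picture viewer there is one more tool, called by a JSON object that holds its "name" and its "arguments", one argument or row to a line. servo_tool: Moves the arm, as the interface text tells. Its arguments: {"type":"object","properties":{"moves":{"type":"array"}},"required":["moves"]}

```bash
mkdir -p pics; cat > h.py <<'E'
import numpy as np, cv2
from scipy.spatial.transform import Rotation as R
from bench import robot
def cam(n):
    s=robot.snapshot(n); return s
def rot(s):
    o=np.array(s["orientation"],float)
    return o if o.shape==(3,3) else R.from_euler("xyz",o).as_matrix()
def ray(s,u,v,z):
    d=rot(s)@np.array([(u-s["cx"])/s["fx"],(v-s["cy"])/s["fy"],1]); e=np.array(s["eye"])
    return e+d*(z-e[2])/d[2]
def proj(s,p):
    q=rot(s).T@(np.array(p)-np.array(s["eye"])); return s["fx"]*q[0]/q[2]+s["cx"],s["fy"]*q[1]/q[2]+s["cy"]
E
python3 - <<'E'
from h import *
import pickle
for n in("top","side"):
    s=cam(n); cv2.imwrite(f"pics/{n}0.png",s["image"]); print(n,s["eye"],s["orientation"],s["fx"],s["cx"],s["cy"]); pickle.dump(s,open(n+"0.pkl","wb"))
o=robot.get_obs(); print(o)
E
```

```text
top [ 0.40802469 -0.41407193  0.90517462] [-2.94223756 -0.01019541 -1.59191114] 372.54684314798004 253.40342211499606 193.10643223246538
side [ 0.14197391 -1.09025157  0.49172028] [-2.03462169 -0.02472021 -0.5757007 ] 382.5656677149348 259.4605155480839 190.1189582297371
{'time': 0.1, 'joint_positions': array([-1.31408294e+00,  8.78592420e-02,  1.37204029e+00, -1.28488974e-05,
        1.68357103e+00, -1.03098411e-01]), 'qvel': array([-0.00141481, -0.00076182, -0.00493381,  0.00031724,  0.00010937,
       -0.00140486]), 'joint_torque': array([ 2.12919527e-03, -3.41249728e+01, -3.03302336e+01,  7.20627070e-02,
        3.03701707e-02, -9.15295641e-05]), 'tool_pos': array([ 0.19352779, -0.51433141,  0.20446502]), 'ee_rot': array([-3.13972340e+00, -1.80564603e-04,  3.59810195e-01]), 'wrist_force': array([0.9896918 , 1.51317176, 0.02139763]), 'wrist_torque': array([-0.03569567,  0.00720651, -0.05711127]), 'finger_force': 0.0, 'width': 0.09423003320530393}
```

View pics/top0.png

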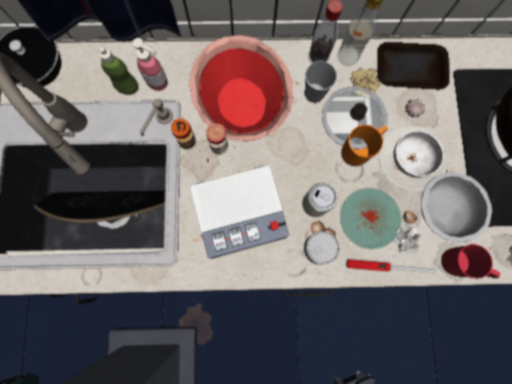

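View pics/side0.png

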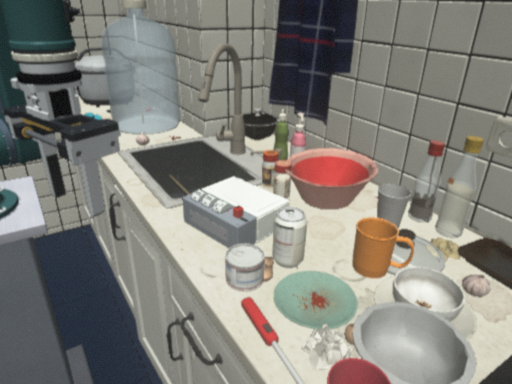

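The top view shows the box at about (240,212), with wheels near (219,242), (236,237) and (251,232) and the red tab at (274,225). The can is at (321,198), the tin at (322,248) and the jars at (183,132) and (217,138). Next I'll zoom in to read the dots and measure the pose.

```bash
python3 - <<'E'
from h import *
import pickle
s=pickle.load(open("top0.pkl","rb")); im=s["image"]
h=cv2.cvtColor(im,cv2.COLOR_BGR2HSV)
sub=np.zeros(im.shape[:2],np.uint8); sub[160:262,185:295]=1
def cen(m):
    n,l,st,c=cv2.connectedComponentsWithStats(m.astype(np.uint8)); i=1+np.argmax(st[1:,4]); return l==i,c[i],st[i]
red=((h[...,0]<8)|(h[...,0]>172))&(h[...,1]>150)&(sub>0)
m,c,st=cen(red); print("tab",c,st,ray(s,*c,.0935))
lid=(h[...,2]>190)&(h[...,1]<25)&(sub>0)
m,c,st=cen(lid); r=cv2.minAreaRect(np.argwhere(m)[:,::-1].astype(np.float32)); b=cv2.boxPoints(r)
print("lid",r); P=[ray(s,*q,.07)[:2] for q in b]; print(np.round(P,4))
gr=(h[...,2]>60)&(h[...,2]<150)&(h[...,1]<80)&(sub>0)
m,c,st=cen(gr); r=cv2.minAreaRect(np.argwhere(m)[:,::-1].astype(np.float32)); b=cv2.boxPoints(r)
print("grey",r); P=[ray(s,*q,.07)[:2] for q in b]; print(np.round(P,4))
a=cv2.resize(im[200:260,190:295],None,fx=7,fy=7,interpolation=cv2.INTER_CUBIC)
cv2.imwrite("pics/z1.png",a)
E
```

```text
tab [274.04 225.2 ] [271 222   8   8  50] [ 0.49939165 -0.46940426  0.0935    ]
lid ((239.49996948242188, 210.49996948242188), (108.99998474121094, 100.99998474121094), -0.0)
[[ 0.4269 -0.2723]
 [ 0.6581 -0.2688]
 [ 0.6535 -0.5225]
 [ 0.4219 -0.5126]]
grey ((244.39231872558594, 235.4384765625), (27.188800811767578, 82.44345092773438), 74.74488067626953)
[[ 0.4874 -0.3072]
 [ 0.5329 -0.4868]
 [ 0.4734 -0.5007]
 [ 0.4293 -0.3233]]
```

View pics/z1.png

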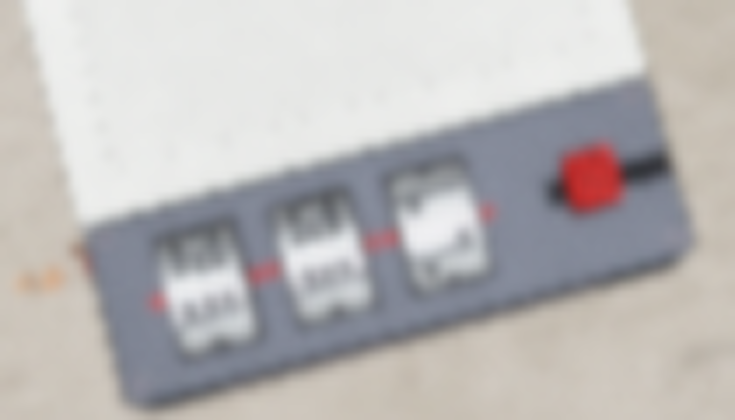

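```bash
python3 - <<'E'
from h import *
import pickle
s=pickle.load(open("top0.pkl","rb"))
for u,v in[(158,300),(262,272),(380,240),(488,212)]: print(np.round(ray(s,(u+.5)/7-.5+190,(v+.5)/7-.5+200,.070),4))
c=np.array([.483,-.405]);t=.246
E_x=np.array([np.cos(t),np.sin(t)]);E_y=np.array([-np.sin(t),np.cos(t)])
f=lambda x,y,z:np.r_[c+E_x*(x+.055)+E_y*y,z]
s2=pickle.load(open("side0.pkl","rb"))
for k,y in(("L",.06),("M",.022),("R",-.016),("tab",-.066)):
    z=.0935 if k=="tab" else .084
    print(k,f(-.055,y,z),proj(s,f(-.055,y,z)),proj(s2,f(-.055,y,z)))
# rays of face centres of each wheel in top view
for k,y in(("L",.06),("M",.022),("R",-.016)):
  for a in(-60,-30,0,30,60):
    r=np.radians(a); u,v=proj(s,f(-.055+.02*np.sin(r),y,.064+.02*np.cos(r))); print(k,a,round((u-190)*7),round((v-200)*7))
ims=[]
for i in range(6):
    ims.append([cam(n)["image"].astype(np.float32) for n in("top","side")])
T=np.mean([i[0] for i in ims],0);S=np.mean([i[1] for i in ims],0)
print(np.abs(ims[0][0]-ims[1][0]).mean())
a=cv2.resize(T[222:256,205:267],None,fx=12,fy=12,interpolation=cv2.INTER_LANCZOS4)
b=cv2.resize(S[178:230,178:240],None,fx=12,fy=12,interpolation=cv2.INTER_LANCZOS4)[:, :]
b=cv2.resize(b,(372,312)); 
o=np.zeros((600,800,3)); o[:408,:744]=a; 
cv2.imwrite("pics/z2.png",np.clip(o[:408],0,255)); cv2.imwrite("pics/z3.png",np.clip(cv2.resize(S[178:246,178:258],None,fx=8.5,fy=8.5,interpolation=cv2.INTER_LANCZOS4),0,255))
E
```

```text
[ 0.4664 -0.332   0.07  ]
[ 0.4746 -0.3651  0.07  ]
[ 0.484  -0.4028  0.07  ]
[ 0.4922 -0.4376  0.07  ]
L [ 0.46838842 -0.34680634  0.084     ] (np.float64(218.29121222852177), np.float64(240.92212277727756)) (np.float64(199.3678594542435), np.float64(191.46159510891385))
M [ 0.47764242 -0.38366233  0.084     ] (np.float64(235.07990138849334), np.float64(236.34187337863244)) (np.float64(209.9659772048928), np.float64(196.8288573828559))
R [ 0.48689642 -0.42051831  0.084     ] (np.float64(251.77232156834447), np.float64(231.78788784931643)) (np.float64(221.1322762488492), np.float64(202.48386679190966))
tab [ 0.49907274 -0.46901302  0.0935    ] (np.float64(273.8658861674255), np.float64(225.34902778925377)) (np.float64(236.76214078170216), np.float64(206.5344990289363))
L -60 214 342
L -30 207 318
L 0 198 286
L 30 191 256
L 60 187 236
M -60 331 310
M -30 324 286
M 0 316 254
M 30 308 224
M 60 303 204
R -60 447 278
R -30 441 254
R 0 432 223
R 30 424 193
R 60 418 173
0.53971183[ WARN:0@7.794] global loadsave.cpp:1063 imwrite_ Unsupported depth image for selected encoder is fallbacked to CV_8U.
```

View pics/z2.png

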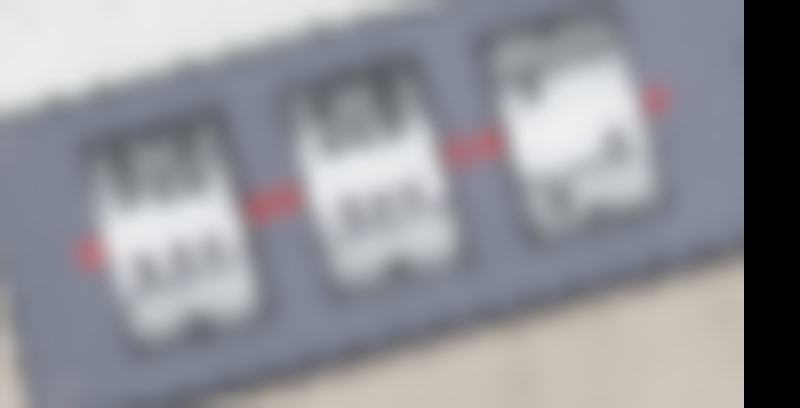

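View pics/z3.png

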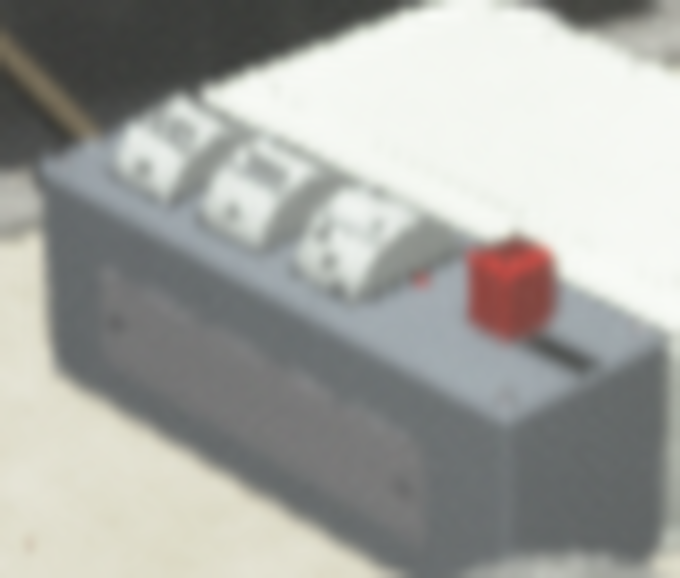

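Left and middle wheels both show 6 on top, with 1 on the front face. The right wheel shows 2, with 3 on its front. So left needs −2 faces, middle +1 and right +3. The row centre is about (.484,-.405), with the box yawed 0.243 rad.

```bash
cat >> h.py <<'E'
c=np.array([.484,-.405]);t=.243
EX=np.array([np.cos(t),np.sin(t)]);EY=np.array([-np.sin(t),np.cos(t)])
def W(ox,oy,z): return np.r_[c+EX*ox+EY*oy,z]   # ox from wheel row
def units(ox,oy,z,yaw=t+np.pi/2):
    o=robot.get_obs(); M=R.from_euler("xyz",o["ee_rot"]).as_matrix()
    d=M.T@(W(ox,oy,z)-o["tool_pos"])/.025
    dy=-np.degrees((yaw-o["ee_rot"][2]+np.pi)%(2*np.pi)-np.pi)/6
    print(np.round(d,2),round(dy,2))
def where():
    o=robot.get_obs(); p=o["tool_pos"]; q=p[:2]-c; print("t",round(o["time"],2),"own mm",np.round([1e3*q@EX,1e3*q@EY,1e3*p[2]],1),"F",np.round(o["wrist_force"],1),"rpy",np.round(o["ee_rot"],3),"w",o["width"])
E
python3 -c "
from h import *
units(-.0105,.022,.105);where()"
```

```text
[12.1  -0.95  4.02] -13.88
t 0.7 own mm [-308.2  -36.7  205.5] F [0.5 0.5 0.2] rpy [ 3.141 -0.     0.36 ] w 0.09407648647248719
```

{"name": "servo_tool", "arguments": {
  "moves": [
    [1.5,-0.1,0,-1.19,1],
    [3,-0.2,0,-2.38,1],
    [4.5,-0.3,0,-3.57,1],
    [6,-0.45,0,-4.76,1],
    [7.5,-0.6,0,-5.95,1],
    [9,-0.7,0,-7.1,1],
    [10.5,-0.8,0.5,-8.3,1],
    [12.1,-0.95,1,-9.5,1],
    [12.1,-0.95,2,-10.7,1],
    [12.1,-0.95,2.6,-11.9,1]
  ]
}}

```text
time: 1.53
tool_pos: [0.4702, -0.3839, 0.1382]
ee_rot: [-3.14, -0.001, 1.614]
wrist_force: [0.5, -1.3, 0.0]
width: 0.031
finger_force: 0.0
```

{"name": "servo_tool", "arguments": {
  "moves": [
    [0,0,0,-1,1],
    [0,0,0,-2,1],
    [0,0,0,-2,1],
    [0,0,0,-2,1],
    [0,0,0,-2,1]
  ]
}}

```text
time: 1.95
tool_pos: [0.4685, -0.3863, 0.1409]
ee_rot: [3.141, 0.001, 1.81]
wrist_force: [-0.2, -0.1, 0.5]
width: 0.0011
finger_force: 0.0
```

```bash
python3 -c "
from h import *
where();units(-.0105,.022,.095)"
```

```text
t 1.95 own mm [-10.5  21.9 140.9] F [-0.2 -0.1  0.5] rpy [3.141e+00 1.000e-03 1.810e+00] w 0.0010665482542787754
[0.   0.   1.84] -0.03
```

{"name": "servo_tool", "arguments": {
  "moves": [
    [0,0.03,0.7,0,1],
    [0,0.06,1.4,0,1],
    [0,0.06,1.8,0,1],
    [0,0.06,1.96,0,1],
    [0,0.06,2.0,0,1],
    [0,0.06,2.0,0,1]
  ]
}}

```text
time: 2.45
tool_pos: [0.4699, -0.386, 0.0908]
ee_rot: [3.141, 0.0, 1.812]
wrist_force: [-0.5, 0.3, 0.2]
width: 0.0005
finger_force: 0.0
```

{"name": "servo_tool", "arguments": {
  "moves": [
    [0,0,0.04,0,1],
    [0,0,0.08,0,1],
    [0,0,0.08,0,1]
  ]
}}

```text
time: 2.7
tool_pos: [0.4702, -0.386, 0.0892]
ee_rot: [3.141, 0.001, 1.813]
wrist_force: [-0.1, 0.1, -0.1]
width: 0.0002
finger_force: 0.0
```

{"name": "servo_tool", "arguments": {
  "moves": [
    [0,0,0.04,0,1],
    [0,0,0.04,0,1],
    [0,0,0.04,0,1]
  ]
}}

```text
time: 2.95
tool_pos: [0.4699, -0.3857, 0.0876]
ee_rot: [3.142, 0.0, 1.813]
wrist_force: [0.5, 0.2, -0.2]
width: 0.0003
finger_force: 0.0
```

{"name": "servo_tool", "arguments": {
  "moves": [
    [0,0,0.04,0,1],
    [0,0,0.04,0,1],
    [0,0,0.04,0,1]
  ]
}}

```text
time: 3.2
tool_pos: [0.4698, -0.3857, 0.0864]
ee_rot: [-3.141, -0.0, 1.813]
wrist_force: [0.2, 0.4, -0.8]
width: 0.0004
finger_force: 0.0
```

{"name": "servo_tool", "arguments": {
  "moves": [
    [0,0,0.04,0,1],
    [0,0,0.04,0,1],
    [0,0,0.04,0,1]
  ]
}}

```text
time: 3.45
tool_pos: [0.47, -0.3857, 0.0859]
ee_rot: [3.141, 0.0, 1.813]
wrist_force: [-0.4, 0.2, 2.1]
width: 0.0007
finger_force: 0.9
```

{"name": "servo_tool", "arguments": {
  "moves": [
    [0,0,0.04,0,1],
    [0,0,0.04,0,1],
    [0,0,0.04,0,1]
  ]
}}

```text
time: 3.7
tool_pos: [0.47, -0.3858, 0.0854]
ee_rot: [3.141, 0.001, 1.813]
wrist_force: [-1.0, 1.1, 4.5]
width: 0.0003
finger_force: 2.4
```

{"name": "servo_tool", "arguments": {
  "moves": [
    [0,0,0.03,0,1],
    [0,0,0.03,0,1],
    [0,0,0.03,0,1]
  ]
}}

```text
time: 3.95
tool_pos: [0.47, -0.3859, 0.0851]
ee_rot: [3.141, 0.001, 1.813]
wrist_force: [-2.4, 1.9, 7.2]
width: 0.0004
finger_force: 3.5
```

{"name": "servo_tool", "arguments": {
  "moves": [
    [0,0,0.04,0,1],
    [0,0,0.04,0,1],
    [0,0.12,0.04,0,1],
    [0,0.24,0.04,0,1],
    [0,0.36,0.04,0,1],
    [0,0.48,0.04,0,1],
    [0,0.6,0.04,0,1],
    [0,0.72,0.04,0,1],
    [0,0.84,0.04,0,1],
    [0,0.84,0.04,0,1]
  ]
}}

```text
time: 4.78
tool_pos: [0.4913, -0.3811, 0.0838]
ee_rot: [3.14, 0.002, 1.813]
wrist_force: [0.7, 0.8, 6.1]
width: 0.0004
finger_force: 2.8
```

```bash
python3 -c "
from h import *
where()"
```

```text
t 4.78 own mm [12.8 21.5 83.8] F [0.7 0.8 6.1] rpy [3.140e+00 2.000e-03 1.813e+00] w 0.000447475536744235
```

{"name": "servo_tool", "arguments": {
  "moves": [
    [0,0,-1,0,1],
    [0,-0.5,-2,0,1],
    [0,-2,-2.2,0,1],
    [0,-3.5,-2.2,0,1],
    [0,-5,-2.2,0,1],
    [0,-5.5,-2.2,0,1],
    [0,-5.5,-2.2,0,1]
  ]
}}

```text
time: 5.37
tool_pos: [0.354, -0.4143, 0.137]
ee_rot: [-3.14, -0.001, 1.809]
wrist_force: [1.0, 0.2, 0.6]
width: 0.0005
finger_force: 0.0
```

```bash
cat >> h.py <<'E'
def look(name):
    s=cam("top");s2=cam("side")
    a=cv2.resize(s["image"][218:258,205:290],None,fx=7,fy=7,interpolation=cv2.INTER_CUBIC)
    b=cv2.resize(s2["image"][182:222,185:270],None,fx=7,fy=7,interpolation=cv2.INTER_CUBIC)
    cv2.imwrite(name,np.vstack([a,b]))
E
python3 -c "
from h import *
look('pics/l1.png');where()
units(-.009,-.016,.0905)"
```

```text
t 5.47 own mm [-125.4   22.3  137.1] F [-0.3 -0.4  0.5] rpy [ 3.141e+00 -1.000e-03  1.812e+00] w 0.0005247476383624793
[-1.52  4.66  1.87] -0.02
```

View pics/l1.png

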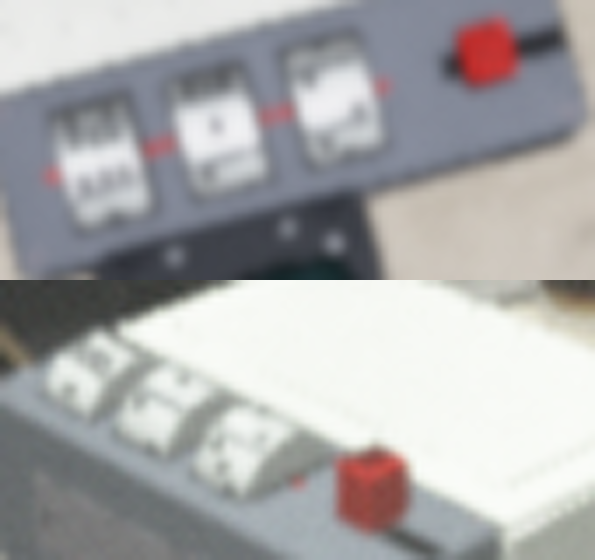

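The middle wheel now shows one dot, at about (217,127) in the crop. Left still shows 6 and right still shows 2. Next is the right wheel, +3.

{"name": "servo_tool", "arguments": {
  "moves": [
    [-0.5,1.5,0,0,1],
    [-1,3,0,0,1],
    [-1.52,4.3,0,0,1],
    [-1.52,4.66,0.3,0,1],
    [-1.52,4.66,1.2,0,1],
    [-1.52,4.66,1.75,0,1],
    [-1.52,4.66,1.85,0,1],
    [-1.52,4.66,1.85,0,1]
  ]
}}

```text
time: 6.13
tool_pos: [0.479, -0.4209, 0.089]
ee_rot: [-3.14, -0.004, 1.814]
wrist_force: [-0.5, -0.6, 0.1]
width: 0.0003
finger_force: 0.0
```

{"name": "servo_tool", "arguments": {
  "moves": [
    [0,0,0.06,0,1],
    [0,0,0.06,0,1],
    [0,0,0.06,0,1]
  ]
}}

```text
time: 6.38
tool_pos: [0.4795, -0.4231, 0.0914]
ee_rot: [3.14, 0.002, 1.813]
wrist_force: [0.2, 0.8, 0.8]
width: 0.0007
finger_force: 0.0
```

{"name": "servo_tool", "arguments": {
  "moves": [
    [0,0,0.06,0,1],
    [0,0,0.06,0,1],
    [0,0,0.06,0,1]
  ]
}}

```text
time: 6.63
tool_pos: [0.479, -0.4228, 0.0889]
ee_rot: [3.141, 0.001, 1.812]
wrist_force: [-0.8, 0.2, 0.3]
width: 0.0002
finger_force: 0.0
```

{"name": "servo_tool", "arguments": {
  "moves": [
    [0,0,0.06,0,1],
    [0,0,0.06,0,1],
    [0,0,0.06,0,1]
  ]
}}

```text
time: 6.88
tool_pos: [0.4789, -0.4226, 0.0868]
ee_rot: [-3.141, -0.0, 1.813]
wrist_force: [-0.5, -0.0, 0.6]
width: 0.0008
finger_force: 0.0
```

{"name": "servo_tool", "arguments": {
  "moves": [
    [0,0,0.06,0,1],
    [0,0,0.06,0,1],
    [0,0,0.06,0,1]
  ]
}}

```text
time: 7.13
tool_pos: [0.4791, -0.4228, 0.0858]
ee_rot: [3.141, 0.001, 1.813]
wrist_force: [0.0, -0.5, 1.8]
width: 0.0006
finger_force: 0.5
```

{"name": "servo_tool", "arguments": {
  "moves": [
    [0,0,0.06,0,1],
    [0,0,0.06,0,1],
    [0,0,0.06,0,1]
  ]
}}

```text
time: 7.38
tool_pos: [0.4791, -0.4229, 0.0852]
ee_rot: [3.141, 0.001, 1.813]
wrist_force: [-1.4, 1.1, 5.9]
width: 0.0004
finger_force: 2.4
```

{"name": "servo_tool", "arguments": {
  "moves": [
    [0,0,0.06,0,1],
    [0,0,0.06,0,1],
    [0,0,0.06,0,1]
  ]
}}

```text
time: 7.63
tool_pos: [0.4791, -0.4229, 0.0847]
ee_rot: [3.141, 0.002, 1.813]
wrist_force: [-2.3, 1.8, 8.9]
width: 0.0007
finger_force: 4.2
```

{"name": "servo_tool", "arguments": {
  "moves": [
    [0,0,0.03,0,1],
    [0,0.12,0.03,0,1],
    [0,0.24,0.03,0,1],
    [0,0.36,0.03,0,1],
    [0,0.48,0.03,0,1],
    [0,0.6,0.03,0,1],
    [0,0.72,0.03,0,1],
    [0,0.84,0.03,0,1],
    [0,0.84,0.03,0,1],
    [0,0.84,-0.97,0,1]
  ]
}}

```text
time: 8.47
tool_pos: [0.4976, -0.4153, 0.1014]
ee_rot: [-3.137, -0.008, 1.813]
wrist_force: [0.2, 0.7, -1.4]
width: 0.0006
finger_force: 0.0
```

{"name": "servo_tool", "arguments": {
  "moves": [
    [0,0,0,0,1],
    [0,-0.84,0,0,1],
    [0,-0.84,0,0,1],
    [0,-0.84,0.5,0,1],
    [0,-0.84,0.75,0,1],
    [0,-0.84,0.85,0,1],
    [0,-0.84,0.95,0,1],
    [0,-0.84,0.97,0,1],
    [0,-0.84,0.97,0,1]
  ]
}}

```text
time: 9.22
tool_pos: [0.479, -0.4223, 0.0843]
ee_rot: [-3.141, 0.0, 1.813]
wrist_force: [-3.8, 2.4, 11.1]
width: 0.0005
finger_force: 5.7
```

{"name": "servo_tool", "arguments": {
  "moves": [
    [0,0,0,0,1],
    [0,0.12,0,0,1],
    [0,0.24,0,0,1],
    [0,0.36,0,0,1],
    [0,0.48,0,0,1],
    [0,0.6,0,0,1],
    [0,0.72,0,0,1],
    [0,0.84,0,0,1],
    [0,0.84,0,0,1],
    [0,0.84,-1,0,1]
  ]
}}

```text
time: 10.05
tool_pos: [0.4978, -0.4147, 0.101]
ee_rot: [-3.136, -0.01, 1.814]
wrist_force: [-0.4, -0.7, -0.1]
width: 0.0006
finger_force: 0.0
```

{"name": "servo_tool", "arguments": {
  "moves": [
    [0,0,-0.6,0,1],
    [0,-2,-1,0,1],
    [0,-4,-1,0,1],
    [0,-5.5,-1,0,1],
    [0,-5.5,-1,0,1],
    [0,-5.5,-1,0,1]
  ]
}}

```text
time: 10.55
tool_pos: [0.363, -0.451, 0.1313]
ee_rot: [-3.14, -0.002, 1.809]
wrist_force: [0.5, -0.9, 0.2]
width: 0.0004
finger_force: 0.0
```

```bash
python3 -c "
from h import *
look('pics/l2.png');where()"
```

```text
t 10.65 own mm [-125.2  -15.5  131.5] F [-0.   0.3  0. ] rpy [ 3.141e+00 -1.000e-03  1.812e+00] w 0.0003504140497596072
```

View pics/l2.png

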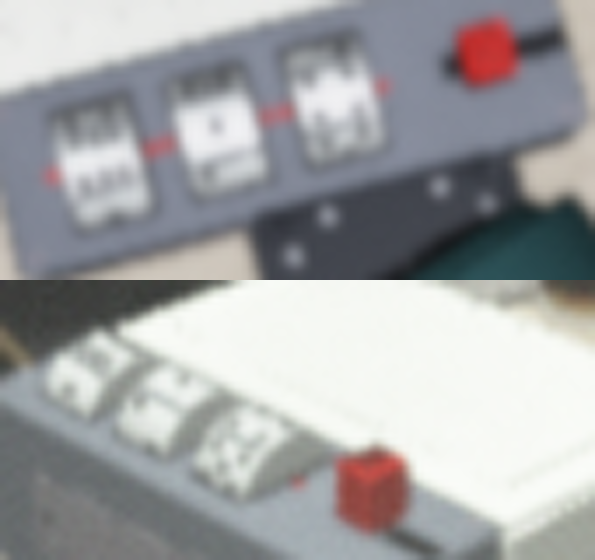

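The right wheel now shows 4: dots at the face's corners and nothing in its centre. It needs one more step.

{"name": "servo_tool", "arguments": {
  "moves": [
    [0,1.6,0,0,1],
    [0,3.2,0,0,1],
    [0,4.66,0.3,0,1],
    [0,4.66,1.2,0,1],
    [0,4.66,1.6,0,1],
    [0,4.66,1.75,0,1],
    [0,4.66,1.85,0,1],
    [0,4.66,1.95,0,1],
    [0,4.66,1.98,0,1],
    [0,4.66,1.98,0,1]
  ]
}}

```text
time: 11.48
tool_pos: [0.479, -0.423, 0.0852]
ee_rot: [3.14, 0.001, 1.812]
wrist_force: [-0.9, 1.8, 4.3]
width: 0.0002
finger_force: 2.0
```

{"name": "servo_tool", "arguments": {
  "moves": [
    [0,0,0,0,1],
    [0,0.12,0,0,1],
    [0,0.24,0,0,1],
    [0,0.36,0,0,1],
    [0,0.48,0,0,1],
    [0,0.6,0,0,1],
    [0,0.72,0,0,1],
    [0,0.84,0,0,1],
    [0,0.84,0,0,1],
    [0,0.84,-1,0,1]
  ]
}}

```text
time: 12.32
tool_pos: [0.4966, -0.4159, 0.102]
ee_rot: [-3.135, -0.008, 1.812]
wrist_force: [0.1, 1.2, -0.3]
width: 0.0006
finger_force: 0.0
```

{"name": "servo_tool", "arguments": {
  "moves": [
    [0,0,-0.6,0,1],
    [0,0,-0.6,0,1],
    [0,0,-0.6,0,1]
  ]
}}

```text
time: 12.57
tool_pos: [0.4991, -0.4183, 0.123]
ee_rot: [-3.142, 0.001, 1.812]
wrist_force: [-0.5, -0.7, -0.2]
width: 0.0006
finger_force: 0.0
```

```bash
python3 -c "
from h import *
where();units(.0095,.060,.095)"
```

```text
t 12.57 own mm [ 11.5 -16.5 123. ] F [-0.5 -0.7 -0.2] rpy [-3.142e+00  1.000e-03  1.812e+00] w 0.0006330309566996489
[ 3.06 -0.08  1.12] -0.02
```

{"name": "servo_tool", "arguments": {
  "moves": [
    [1.5,-0.04,0,0,1],
    [3.06,-0.08,0,0,1],
    [3.06,-0.08,0.3,0,1],
    [3.06,-0.08,0.9,0,1],
    [3.06,-0.08,1.2,0,1],
    [3.06,-0.08,1.25,0,1],
    [3.06,-0.08,1.28,0,1],
    [3.06,-0.08,1.28,0,1],
    [3.06,-0.08,1.28,0,1]
  ]
}}

```text
time: 13.32
tool_pos: [0.4794, -0.3445, 0.0914]
ee_rot: [3.141, 0.001, 1.812]
wrist_force: [-0.7, 0.3, 0.4]
width: 0.0003
finger_force: 0.0
```

{"name": "servo_tool", "arguments": {
  "moves": [
    [0,0,0.06,0,1],
    [0,0,0.06,0,1],
    [0,0,0.06,0,1]
  ]
}}

```text
time: 13.57
tool_pos: [0.4792, -0.344, 0.0898]
ee_rot: [3.141, 0.001, 1.813]
wrist_force: [-0.2, -0.0, 0.0]
width: 0.0008
finger_force: 0.0
```

{"name": "servo_tool", "arguments": {
  "moves": [
    [0,0,0.06,0,1],
    [0,0,0.06,0,1],
    [0,0,0.06,0,1]
  ]
}}

```text
time: 13.82
tool_pos: [0.479, -0.3437, 0.0879]
ee_rot: [-3.142, -0.0, 1.813]
wrist_force: [-0.2, 0.9, 0.6]
width: 0.0006
finger_force: 0.0
```

{"name": "servo_tool", "arguments": {
  "moves": [
    [0,0,0.06,0,1],
    [0,0,0.06,0,1],
    [0,0,0.06,0,1]
  ]
}}

```text
time: 14.07
tool_pos: [0.479, -0.3437, 0.0863]
ee_rot: [-3.141, -0.0, 1.813]
wrist_force: [-0.1, 0.4, -0.8]
width: 0.0003
finger_force: 0.0
```

{"name": "servo_tool", "arguments": {
  "moves": [
    [0,0,0.06,0,1],
    [0,0,0.06,0,1],
    [0,0,0.06,0,1]
  ]
}}

```text
time: 14.32
tool_pos: [0.4791, -0.3437, 0.0849]
ee_rot: [-3.142, -0.0, 1.813]
wrist_force: [0.2, 0.2, -0.9]
width: 0.0003
finger_force: 0.0
```

{"name": "servo_tool", "arguments": {
  "moves": [
    [0,0,0.06,0,1],
    [0,0,0.06,0,1],
    [0,0,0.06,0,1]
  ]
}}

```text
time: 14.57
tool_pos: [0.4793, -0.3439, 0.0842]
ee_rot: [3.141, 0.001, 1.813]
wrist_force: [-0.7, -0.6, 3.0]
width: 0.0001
finger_force: 1.2
```

{"name": "servo_tool", "arguments": {
  "moves": [
    [0,0,0.06,0,1],
    [0,0,0.06,0,1],
    [0,0,0.06,0,1]
  ]
}}

```text
time: 14.82
tool_pos: [0.4796, -0.344, 0.0835]
ee_rot: [3.14, 0.001, 1.813]
wrist_force: [-0.5, 2.1, 6.8]
width: 0.0004
finger_force: 2.8
```

{"name": "servo_tool", "arguments": {
  "moves": [
    [0,0,0.06,0,1],
    [0,0,0.06,0,1],
    [0,0,0.06,0,1]
  ]
}}

```text
time: 15.07
tool_pos: [0.4801, -0.3439, 0.0829]
ee_rot: [3.139, 0.002, 1.813]
wrist_force: [-1.0, 2.7, 9.2]
width: 0.0007
finger_force: 4.0
```

{"name": "servo_tool", "arguments": {
  "moves": [
    [0,0,0.02,0,1],
    [0,-0.12,0.02,0,1],
    [0,-0.24,0.02,0,1],
    [0,-0.36,0.02,0,1],
    [0,-0.48,0.02,0,1],
    [0,-0.6,0.02,0,1],
    [0,-0.72,0.02,0,1],
    [0,-0.84,0.02,0,1],
    [0,-0.84,0.02,0,1],
    [0,-0.84,-0.98,0,1]
  ]
}}

```text
time: 15.9
tool_pos: [0.4565, -0.347, 0.1011]
ee_rot: [-3.137, -0.007, 1.813]
wrist_force: [0.3, 0.1, -1.4]
width: 0.0006
finger_force: 0.0
```

{"name": "servo_tool", "arguments": {
  "moves": [
    [0,0,0,0,1],
    [0,0.8,0,0,1],
    [0,0.8,0,0,1],
    [0,0.8,0.5,0,1],
    [0,0.8,0.75,0,1],
    [0,0.8,0.85,0,1],
    [0,0.8,0.93,0,1],
    [0,0.8,0.97,0,1],
    [0,0.8,0.97,0,1]
  ]
}}

```text
time: 16.65
tool_pos: [0.4789, -0.3437, 0.0829]
ee_rot: [3.138, 0.001, 1.813]
wrist_force: [-0.6, 3.9, 12.0]
width: 0.0004
finger_force: 5.8
```

{"name": "servo_tool", "arguments": {
  "moves": [
    [0,0,-0.02,0,1],
    [0,-0.12,-0.02,0,1],
    [0,-0.24,-0.02,0,1],
    [0,-0.36,-0.02,0,1],
    [0,-0.48,-0.02,0,1],
    [0,-0.6,-0.02,0,1],
    [0,-0.72,-0.02,0,1],
    [0,-0.84,-0.02,0,1],
    [0,-0.84,-0.02,0,1],
    [0,-0.84,-1,0,1]
  ]
}}

```text
time: 17.48
tool_pos: [0.4542, -0.3469, 0.1001]
ee_rot: [-3.135, -0.009, 1.812]
wrist_force: [0.6, -0.2, -0.1]
width: 0.0004
finger_force: 0.0
```

{"name": "servo_tool", "arguments": {
  "moves": [
    [0,0,-0.6,0,1],
    [0,-1.5,-1,0,1],
    [0,-3,-1,0,1],
    [0,-4.5,-1,0,1],
    [0,-4.5,-1,0,1],
    [0,-4.5,-1,0,1]
  ]
}}

```text
time: 17.98
tool_pos: [0.3464, -0.3759, 0.1293]
ee_rot: [-3.141, -0.002, 1.809]
wrist_force: [0.3, 0.5, 0.8]
width: 0.0009
finger_force: 0.0
```

```bash
python3 -c "
from h import *
look('pics/l3.png');where();units(0,-.046,.125);units(0,-.046,.083);units(-.009,-.016,.095)"
```

```text
t 18.08 own mm [-124.6   61.2  129.7] F [ 0.2 -0.2  0. ] rpy [-3.142e+00 -1.000e-03  1.812e+00] w 0.0006189479508943315
[-4.28  4.99  0.18] -0.02
[-4.28  4.99  1.86] -0.02
[-3.08  4.63  1.38] -0.02
```

View pics/l3.png

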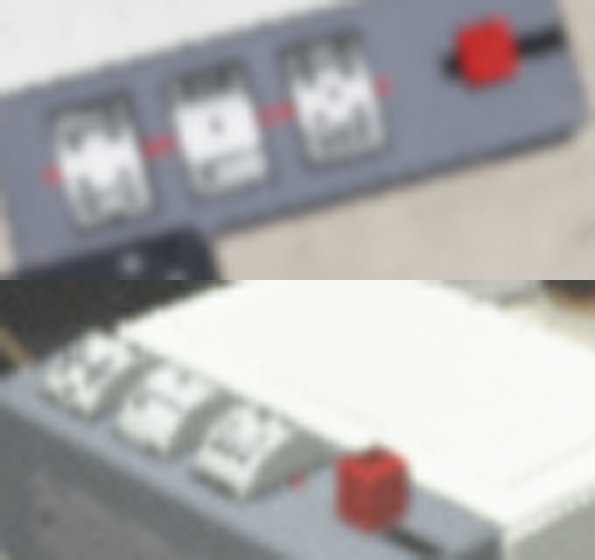

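Left shows 4, middle 1 and right 5, so the code is set. Now the bolt tab.

{"name": "servo_tool", "arguments": {
  "moves": [
    [-1.4,1.6,-0.2,0,1],
    [-2.8,3.2,-0.2,0,1],
    [-4.16,4.8,-0.2,0,1],
    [-4.16,4.99,-0.2,0,1],
    [-4.16,4.99,0,0,1],
    [-4.16,4.99,0,0,1]
  ]
}}

```text
time: 18.58
tool_pos: [0.4963, -0.4457, 0.1263]
ee_rot: [-3.139, -0.005, 1.816]
wrist_force: [-0.5, 0.3, -1.3]
width: 0.0005
finger_force: 0.0
```

```bash
python3 -c "
from h import *
where();units(0,-.043,.080)"
```

```text
t 18.58 own mm [  2.2 -42.4 126.3] F [-0.5  0.3 -1.3] rpy [-3.139 -0.005  1.816] w 0.0004929497996972572
[-0.03 -0.08  1.85] 0.02
```

{"name": "servo_tool", "arguments": {
  "moves": [
    [0,0,0,0,1],
    [0,0,0.5,0,1],
    [0,0,1,0,1],
    [0,0,1.5,0,1],
    [0,0,1.8,0,1],
    [0,0,1.95,0,1],
    [0,0,1.95,0,1],
    [0,0,1.95,0,1]
  ]
}}

```text
time: 19.25
tool_pos: [0.4943, -0.4471, 0.0819]
ee_rot: [-3.142, -0.0, 1.812]
wrist_force: [-0.2, -0.5, 0.8]
width: 0.0005
finger_force: 0.0
```

{"name": "servo_tool", "arguments": {
  "moves": [
    [-0.12,0,0,0,1],
    [-0.24,0,0,0,1],
    [-0.36,0,0,0,1],
    [-0.48,0,0,0,1],
    [-0.6,0,0,0,1],
    [-0.7,0,0,0,1],
    [-0.8,0,0,0,1],
    [-0.86,0,0,0,1],
    [-0.86,0,0,0,1]
  ]
}}

```text
time: 20.0
tool_pos: [0.4999, -0.4685, 0.0818]
ee_rot: [3.141, 0.001, 1.813]
wrist_force: [1.0, 2.2, 1.5]
width: 0.0008
finger_force: 0.6
```

```bash
python3 -c "
from h import *
where()"
```

```text
t 20.0 own mm [  0.1 -65.4  81.8] F [1.  2.2 1.5] rpy [3.141e+00 1.000e-03 1.813e+00] w 0.0008160575616402148
```

{"name": "servo_tool", "arguments": {
  "moves": [
    [-0.04,0,0,0,1],
    [-0.08,0,0,0,1],
    [-0.08,0,0,0,1]
  ]
}}

```text
time: 20.25
tool_pos: [0.5, -0.4689, 0.0818]
ee_rot: [-3.141, -0.002, 1.813]
wrist_force: [-0.4, 3.8, 2.2]
width: 0.0008
finger_force: 2.4
```

{"name": "servo_tool", "arguments": {
  "moves": [
    [-0.04,0,0,0,1],
    [-0.08,0,0,0,1],
    [-0.08,0,0,0,1]
  ]
}}

```text
time: 20.5
tool_pos: [0.5, -0.469, 0.0819]
ee_rot: [-3.141, -0.007, 1.814]
wrist_force: [-3.4, 9.4, 4.1]
width: 0.0009
finger_force: 4.6
```

{"name": "servo_tool", "arguments": {
  "moves": [
    [-0.04,0,0,0,1],
    [-0.08,0,0,0,1],
    [-0.08,0,0,0,1]
  ]
}}

```text
time: 20.75
tool_pos: [0.5, -0.469, 0.0819]
ee_rot: [-3.14, -0.011, 1.814]
wrist_force: [-3.7, 13.6, 6.9]
width: 0.0006
finger_force: 6.8
```

Solid stop, fully drawn. Back off to the left, lift, retreat and look.

{"name": "servo_tool", "arguments": {
  "moves": [
    [0.3,0,0,0,1],
    [0.6,0,0,0,1],
    [0.6,0,0,0,1],
    [0.6,0,-1,0,1],
    [0.6,0,-2.2,0,1],
    [0.6,-1,-2.6,0,1],
    [0.6,-2.5,-2.6,0,1],
    [0.6,-4,-2.6,0,1],
    [0.6,-5.5,-2.6,0,1],
    [0.6,-5.5,-2.6,0,1]
  ]
}}

```text
time: 21.58
tool_pos: [0.358, -0.4949, 0.1475]
ee_rot: [-3.138, 0.002, 1.806]
wrist_force: [0.7, 0.0, -0.4]
width: 0.0008
finger_force: 0.0
```

```bash
python3 -c "
from h import *
s=cam('top');s2=cam('side');where()
a=cv2.resize(s['image'][110:270,165:365],(750,600))
cv2.imwrite('pics/l4.png',np.vstack([cv2.resize(s['image'][110:270,165:365],None,fx=2,fy=2),cv2.resize(s2['image'][140:280,165:365],None,fx=2,fy=2)]))"
```

```text
t 21.68 own mm [-138.8  -56.6  147.3] F [ 0.1 -0.2 -0.2] rpy [3.141e+00 2.000e-03 1.810e+00] w 0.0006108315670653864
```

View pics/l4.png

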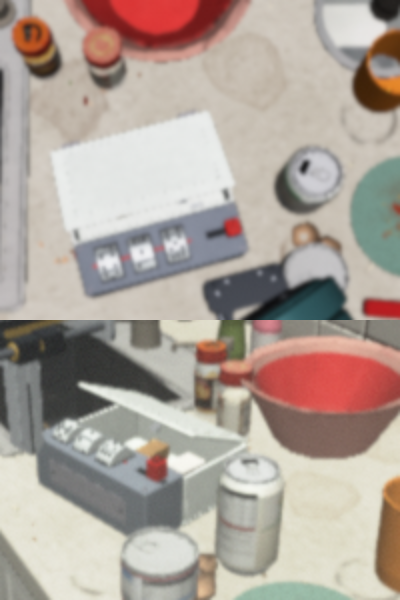

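The lid is ajar, the bolt is fully drawn at (232,227), the wheels still show 4-1-5, and the jars, can and tin haven't moved. I'll hand the job in.

```bash
python3 -c "
from h import *
print(robot.close_job())"
```

```text
the job is handed in; nothing more can be done
None
```

The lock box is open and the job is handed in: wheels at 4-1-5, bolt drawn to its stop, lid sprung up. The highest wheel force I read was about 12 N, the jars, tin and can look unmoved, and it took about 22 s.

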